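# Open the clamped jam jar and hold its lid over it

## Task

The jam jar stands loose in the bench clamp. Swing the clamp's handle clockwise, all the way round to its clamped stop, so that the jar cannot turn; then unscrew the tight lid anticlockwise until its threads let go and lift it straight off without forcing it. Finish while still holding the lid level in the gripper, straight above the open jar and just a couple of centimetres clear of the rim, with the jar still standing clamped; do not put the lid down, and leave the other things where they are.

Things in the scene. Friction and masses are not known exactly. Their poses are not given: they have to be found in the camera images.
- jar_clamp: Low aluminium clamp screwed to the worktop; place and yaw vary. Origin on the worktop under the middle of the jar's seat; yaw 0: x away from the robot, y left. Plate 104 mm (x) by 202 mm (y -135 to +67), 10 mm thick. V jaw at +y and sliding jaw at -y, 60 mm high; cam housing at y -102 mm, 58 mm high, carries the handle. Clamping shifts the jar about 3 mm along +y into the V, gripped with 25 N.
- clamp_pivot (a point): Fixed point on the handle's vertical turning axis, at clamp x 0, y -102 mm, 72 mm above the worktop (top of the handle's bar).
- clamp_handle (a joint): Turn of the handle about the vertical axis through clamp_pivot: 0 at the off detent (bar along the clamp's -y, away from the jar), growing clockwise seen from above to 1.571 at the on stop (bar along the clamp's -x). Starts at 0. A sprung toggle: 2 to 5 N of push at the grip; it springs back to off until about 1.4 rad, then snaps on and stays.
- handle_grip (a point): Middle of the upright round grip at the free end of the handle's bar, 75 mm from the turning axis, 87 mm above the worktop. Grip: black plastic, 20 mm across, 72 to 102 mm above the worktop, free all round above the 16 mm wide, 8 mm thick bar; being round, it can turn between two fingers.
- jar: Glass jar of red jam, body 66 mm across, loose in the clamp, any yaw. Origin at the centre of its underside, 10 mm above the worktop, at first within 3 mm of the seat's axis; z up. Above its origin: straight to 60 mm, shoulder in to the 46 mm wide neck at 72 mm, glass rim at 88 mm with a springy rubber seal that stands to 92 mm once the lid is off. Lug threads on the neck.
- lid: Round gold-coloured metal lid, 60 mm across, 15.5 mm high, 35 g. Origin at the centre of its lower edge, z up; screwed on, 76.6 mm above the jar's origin (lid top 102 mm above the worktop). Tight: 0.3 to 0.5 N m starts it, anticlockwise from above; an unclamped jar would turn with it. Free of the threads once turned 0.95 rad (55 degrees), rising 2.5 mm by itself; the next thread stops it at 1.6 rad.
- lid_mark (a point): Point on the lid's lower edge, 30 mm from its axis along the lid's own x (nothing is painted there). On the screwed-down lid the lid's x is parallel to the jar's x, so it shows how far the lid has turned.
- cutter_ring_1: Bystander: plain steel pastry ring, 71 mm across, 30 mm high; origin at its underside.
- measuring_cup_1: Bystander: metal measuring cup with a long handle, 75 by 149 mm, 46 mm high; origin at its underside.
- butter: Bystander: wrapped stick of butter, 33 by 120 mm, 32 mm high, on the marble slab; origin at its underside.
- vanilla: Bystander: small brown bottle, 47 mm across, 118 mm high; origin at its underside.
Mind the look-alikes: they are no part of the job. Leave any black look-alike of the lid alone.

How it is judged:
By the outcome, as a careful person would: the job done as asked, in the order asked, and still so for the second after the job is handed in, while the arm keeps its last pose, push and grip.
It also fails if it takes over 53 s, if anything falls off the work surface, if the arm or the gripper's body presses on something with over 40 N, if the wrist force passes 120 N, or if a joint passes its speed limit or range.

## Robot

A 6-joint arm with a two-finger parallel gripper is mounted at the origin on a cart in front of the work surface, level with it; the furniture and walls round the work are solid. World frame = base frame: x ahead of the robot, y to its left, z up, the work surface at z = 0. Lengths are in m, angles in rad, forces in N, time in s.
With the tool pointing down it reaches from about 0.375 to 0.9 m from the base axis. Payload 3.1 kg.
Tool frame: the origin (TCP) lies at the very end of the fingers, on their centre line; the grasp point (between the pads) lies 19 mm behind it; z points along the fingers, y is the direction in which the jaws open and shut (so a half turn about z gives the same grasp; the last joint's range is limited). The gripper opens to 87 mm and grips with 3 to 60 N. Pads are 19 mm wide; open, the fingers measure 117 mm over their backs; the gripper's body (75 mm by 190 mm) begins 51 mm behind the grasp point.
Start: joints at [1.016, 0.527, 1.433, -0, 1.181, -0.178], TCP at [0.23, 0.581, 0.223] pointing down, gripper open.
Joint ranges: [-3.08, 3.08], [-0.75, 2.2], [0.22, 2.44], [-1.43, 4.57], [0, 2.65], [-2.85, 2.85]. Speed limits (rad/s): [2.79, 2.79, 3.14, 3.14, 3.14, 3.14].

## Interface

Orientations are given as a unit quaternion [x, y, z, w].
In Python, from rig import robot gives the robot as it stands.
- The arm moves only by the tool arm_command, never from a script. Its argument "targets" is a list of rows, each a list of 5 numbers: the shift along the tool's x, y, z in cm, then the turn about the tool's z in rad, then the finger opening in cm, from 0 to 8.7. In form: [[dx, dy, dz, spin, hand], ...]. A call has 1 to 5 rows; each row is the pose to reach, as a shift and turn from the pose commanded when the call began, along the tool's axes at that moment; what a row does not reach only later rows make up. A row lasts 1/8 s, in which the tool goes at most 62.5 mm and 10.7 degrees, less where a joint would pass 70% of its speed; a pose out of reach is approached as far as the arm can. A call with a gripper value outside its range is refused whole. The fingers move at their own pace and stop on an object; "newtons" is the grip in N (left out, the last holds). Time passes only in rows, so rows that repeat a pose let the fingers close. It gives the time, the measured TCP pose, the force and the opening at its end, in the units of the state.
- robot.get_obs(): the state, without advancing time (a new reading comes with each control period).
- robot.camera(name): name is "scene" or "top"; returns (picture, depth): 420x560x3 uint8, red, green, blue; 420x560 float32, m along the optical axis (not along the pixel's ray), 0 where there is no reading.
- robot.camera_model(name): a dict with "mtx" (3x3 intrinsics, pixels), "k1" (the pictures are not rectified: a ray, as slopes to the right and down, at radius r is drawn at 1 + k1 r^2 times it, then the intrinsics apply), "extrinsics" (4x4, takes a point from world to camera coordinates). Camera axes: x right, y up, looking along -z (the intrinsics and any distortion apply to the point x, -y, -z); pixel columns grow to the right and rows downward; lengths in m; the calibration is good to about 2 mm. A picture is of the moment at which its call begins. camera_model takes no time and is no camera call.
- robot.hand_in(): hands the job in, once; it reports no verdict.
The state is a dict: "time": time; "q": joint angles; "joint_velocities": joint speeds; "joint_torque": joint torques, N m; "position": TCP position; "tool_rot": TCP orientation; "ft_force": force on the tool from outside, world axes, zero at the start; "moment": the same for the moment, N m; "grip_width": finger opening in m.
Only numpy, scipy, OpenCV 4.12 (cv2) and the standard library are available. Lean on these libraries where they do the work, as an engineer would, in place of code of your own. Each camera call takes 0.05 s, during which the arm holds its last target.

## Working session

There is one attempt and no reset: what is moved stays moved. The work goes in short steps, Python scripts to look and compute and a tool call to move; the robot and the scene stay as the last step left them, time stands still between calls to the robot, and variables do not carry over. Pictures are saved under pics/ and viewed, and the job is handed in when it is done.

Besides the shell and the picture viewer there is one more tool, called after "Request:" as name([rows], argument=value, ...), one row to a line, values as JSON. arm_command: Moves the arm, as the interface text tells. Its arguments: {"type":"object","properties":{"targets":{"type":"array","items":{"type":"array","items":{"type":"number"}}},"newtons":{"type":"number"}},"required":["targets"]}

```bash
mkdir -p pics; ls; python3 - <<'E'
from rig import robot
import cv2,numpy as np
for n in("scene","top"):
    p,d=robot.camera(n); cv2.imwrite(f"pics/{n}0.png",p[:,:,::-1]); np.savez(f"{n}0.npz",p=p,d=d)
    m=robot.camera_model(n); print(n,m)
print(robot.get_obs())
E
```

```text
pics
scene {'mtx': array([[383.75539113,   0.        , 279.45831841],
       [  0.        , 383.75539113, 209.19489934],
       [  0.        ,   0.        ,   1.        ]]), 'k1': -0.04975176535876484, 'extrinsics': array([[ 0.8551237 , -0.51832151,  0.01030856, -0.44914977],
       [ 0.24402761,  0.41997988,  0.87410951, -0.21619709],
       [-0.45739915, -0.74495618,  0.4856195 , -0.60578565],
       [ 0.        ,  0.        ,  0.        ,  1.        ]])}
top {'mtx': array([[390.50445881,   0.        , 274.12974641],
       [  0.        , 390.50445881, 214.80316703],
       [  0.        ,   0.        ,   1.        ]]), 'k1': 0.01974232674682482, 'extrinsics': array([[-0.01793629, -0.99922618, -0.03500464,  0.06979448],
       [ 0.98958867, -0.02274188,  0.14211639, -0.58318129],
       [-0.14280249, -0.03209116,  0.98923082, -0.85073251],
       [ 0.        ,  0.        ,  0.        ,  1.        ]])}
{'time': 0.1, 'q': array([ 1.01550180e+00,  5.28350433e-01,  1.43375299e+00, -3.16427139e-05,
        1.18141683e+00, -1.78469370e-01]), 'joint_velocities': array([-0.00080544, -0.00108982, -0.00398294, -0.00028383,  0.00134383,
       -0.00153438]), 'joint_torque': array([ 1.26165214e-04, -4.40988779e+01, -1.77150643e+01,  6.35276176e-02,
        5.34214801e-02, -2.67881836e-05]), 'position': array([0.2295947 , 0.58059895, 0.22169022]), 'tool_rot': array([ 1.87293803e-01,  9.82303468e-01, -9.04909868e-04, -3.32064714e-04]), 'ft_force': array([0.36672365, 0.64895407, 0.00840089]), 'moment': array([ 0.01576246,  0.04856724, -0.04001786]), 'grip_width': 0.08676257756650321}
```

View pics/scene0.png

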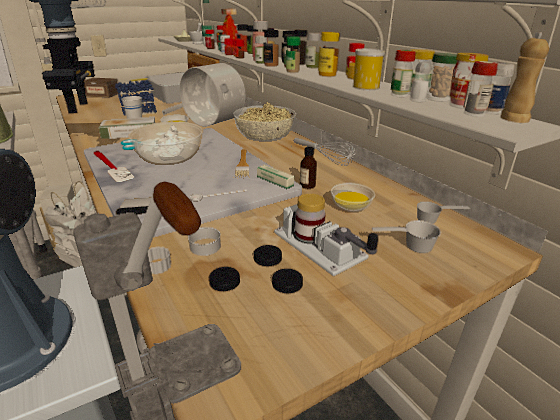

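View pics/top0.png

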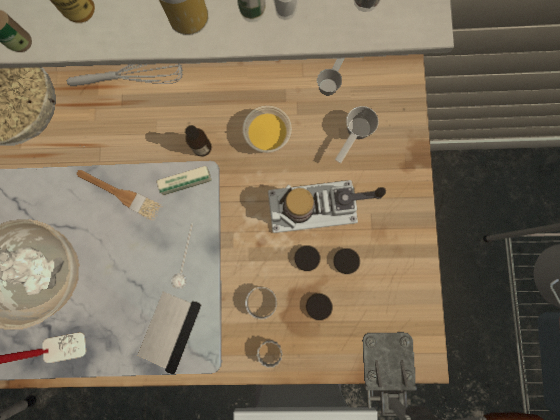

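The scene shows the gold lid on the jar at scene px (311,202) and top px (298,203). The black grip is at scene (372,242) and top (380,192). There are three black disc look-alikes, at top (307,258), (346,261) and (319,306). The gold disc on the jar in the clamp is the one meant. I'll confirm with a crop and measure.

```bash
cat > h.py <<'E'
from rig import robot
import cv2,numpy as np
from scipy.spatial.transform import Rotation as R
def undist(n,uv):
    m=robot.camera_model(n);K=m['mtx'];D=np.array([m['k1'],0,0,0,0.])
    return cv2.undistortPoints(np.array(uv,float).reshape(-1,1,2),K,D).reshape(-1,2),np.array(m['extrinsics'])
def ray(n,uv):
    s,E=undist(n,uv); d=np.c_[s[:,0],-s[:,1],-np.ones(len(s))]
    return -E[:3,:3].T@E[:3,3], d@E[:3,:3]
def plane(n,uv,z):
    c,d=ray(n,uv); return c+d*((z-c[2])/d[:,2])[:,None]
def tri(uvs,uvt):
    c1,d1=ray('scene',uvs);c2,d2=ray('top',uvt);d1=d1[0];d2=d2[0]
    A=np.c_[d1,-d2];t=np.linalg.lstsq(A,c2-c1,rcond=None)[0]
    a=c1+t[0]*d1;b=c2+t[1]*d2
    return (a+b)/2,np.linalg.norm(a-b)
def proj(n,P):
    m=robot.camera_model(n);P=np.atleast_2d(P);E=np.array(m['extrinsics']);c=P@E[:3,:3].T+E[:3,3]
    x=c[:,0]/-c[:,2];y=-c[:,1]/-c[:,2];f=1+m['k1']*(x*x+y*y);K=m['mtx']
    return np.c_[K[0,0]*x*f+K[0,2],K[1,1]*y*f+K[1,2]]
def depthpts(n,d):
    v,u=np.nonzero(d>0); s,E=undist(n,np.c_[u,v].astype(float)); z=d[v,u]
    c=np.c_[s[:,0]*z,-s[:,1]*z,-z]; out=np.full(d.shape+(3,),np.nan)
    out[v,u]=(c-E[:3,3])@E[:3,:3]; return out
def shot(n,name,box=None,s=1):
    p,d=robot.camera(n); q=p[:,:,::-1]
    if box: x0,y0,x1,y1=box; q=q[y0:y1,x0:x1]
    cv2.imwrite(f"pics/{name}.png",cv2.resize(q,None,fx=s,fy=s,interpolation=cv2.INTER_CUBIC)); return p,d
E
python3 - <<'E'
from h import *
S=np.load("scene0.npz");T=np.load("top0.npz")
a=cv2.resize(S['p'][170:290,260:400,::-1],(560,480),interpolation=2)
b=cv2.resize(T['p'][160:250,255:405,::-1],(750,450),interpolation=2)
cv2.imwrite("pics/cs.png",a);cv2.imwrite("pics/ct.png",b)
P=depthpts('top',T['d'])
for uv in[(298,203),(380,192),(345,198),(307,258),(300,100),(330,280)]: print(uv,P[uv[1],uv[0]])
P=depthpts('scene',S['d'])
for uv in[(311,202),(372,240),(280,260)]: print(uv,P[uv[1],uv[0]])
E
```

```text
(298, 203) [0.60046843 0.00435127 0.10098425]
(380, 192) [ 0.61963519 -0.17025531  0.1029496 ]
(345, 198) [ 0.61317139 -0.09965795  0.07764008]
(307, 258) [ 0.4856651  -0.0155154   0.01635809]
(300, 100) [ 8.78277283e-01 -1.04852244e-02  4.04925305e-04]
(330, 280) [ 0.4343413  -0.06790728  0.0027778 ]
(311, 202) [ 0.59840188 -0.00800734  0.10180587]
(372, 240) [ 0.6142298  -0.18032988  0.0975449 ]
(280, 260) [ 0.50281425 -0.03912551  0.0037622 ]
```

View pics/cs.png

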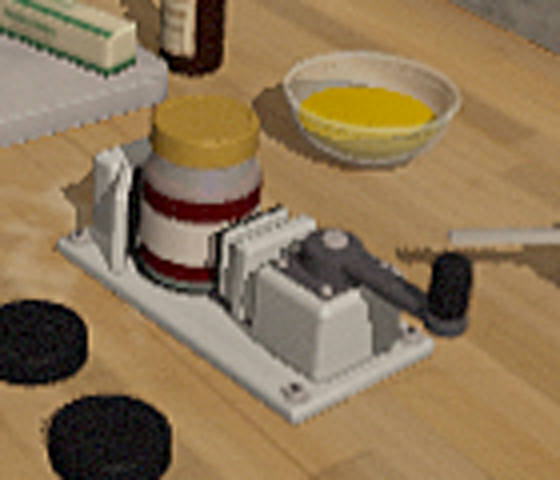

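View pics/ct.png

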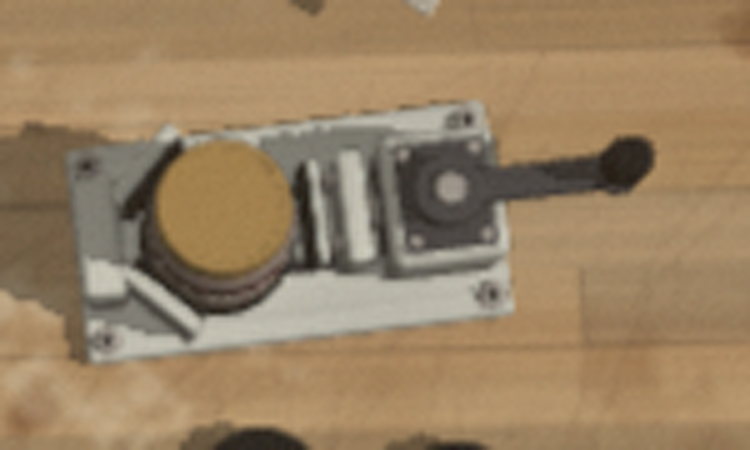

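The crop confirms it. The gold lid sits on the jar between the jaws, and the grip is at the bar's end to the right (−y). The black discs lie on the table and aren't part of the job.

```bash
python3 - <<'E'
from h import *
S=np.load("scene0.npz");T=np.load("top0.npz")
r={}
for n,Z,box in(("scene",S,(290,185,335,215)),("top",T,(280,182,320,222))):
    hsv=cv2.cvtColor(Z['p'],cv2.COLOR_RGB2HSV)
    m=cv2.inRange(hsv,(15,110,90),(28,255,255));k=np.zeros_like(m);x0,y0,x1,y1=box;k[y0:y1,x0:x1]=m[y0:y1,x0:x1]
    c=max(cv2.findContours(k,0,2)[0],key=cv2.contourArea)
    print(n,cv2.boundingRect(c),cv2.fitEllipse(c)); 
    P=depthpts(n,Z['d']); sel=P[(k>0)]; z=sel[:,2]; print(np.nanmedian(z[z>.095]),len(z))
    s=sel[(z>.097)]; print('lid top centre depth',s.mean(0),s.min(0),s.max(0))
    # table + grip + plate via depth
    g=P.reshape(-1,3); g=g[(g[:,2]>.088)&(g[:,1]<-.14)&(g[:,1]>-.22)&(abs(g[:,0]-.62)<.06)]; print('grip',len(g),g.mean(0),g.min(0),g.max(0))
    t=P.reshape(-1,3); t=t[(abs(t[:,0]-.45)<.06)&(abs(t[:,1]+.15)<.04)]; print('table z',np.nanmedian(t[:,2]))
print('pivot',tri([344.2,230],[345.4,197.4])); print('griptop',tri([373.7,235],[381.4,192]))
print(plane('top',[[345.4,197.4],[381.4,192]],.08))
# plate corners crop -> z=.01
c=np.array([[68,152],[483,102],[514,313],[90,362]])/5+[255,160]
pc=plane('top',c,.01);print(pc)
a=(pc[0]+pc[3])/2;b=(pc[1]+pc[2])/2;d=(a-b)/np.linalg.norm(a-b);print('len',np.linalg.norm(a-b),'yaw',np.arctan2(-d[0],d[1]),'seat',b+d*.135)
E
```

```text
scene (290, 185, 45, 30) ((314.60614013671875, 199.64732360839844), (27.798397064208984, 42.14509201049805), 86.79351806640625)
0.10193573675442663 887
lid top centre depth [ 0.60175118 -0.00290347  0.10181084] [ 0.57390654 -0.02974933  0.09708031] [0.6323042  0.0285326  0.10405313]
grip 108 [ 0.61910159 -0.17778312  0.09759498] [ 0.61178514 -0.18480535  0.08828315] [ 0.6290944  -0.16614476  0.10391479]
table z 0.001745285594148271
top (286, 188, 27, 28) ((299.2026062011719, 201.29519653320312), (25.85459327697754, 27.11311149597168), 116.10039520263672)
0.10235548987176007 578
lid top centre depth [0.60411975 0.00181548 0.10240667] [ 0.57616633 -0.02584133  0.09706246] [0.63310328 0.03004304 0.10694435]
grip 77 [ 0.62175419 -0.17219767  0.10045084] [ 0.61340426 -0.18212924  0.08916032] [ 0.6315309  -0.16380081  0.10537707]
table z 0.0009988827115912312
pivot (array([ 0.61535179, -0.10122729,  0.07592195]), np.float64(0.0012876588724642156))
griptop (array([ 0.6209833 , -0.17435195,  0.10258813]), np.float64(0.003293615361397407))
[[ 0.61405047 -0.10022755  0.08      ]
 [ 0.62409084 -0.1788334   0.08      ]]
[[ 0.64860146  0.07111551  0.01      ]
 [ 0.66785988 -0.1273811   0.01      ]
 [ 0.56623754 -0.13718081  0.01      ]
 [ 0.54737617  0.06233918  0.01      ]]
len 0.19991894560626694 yaw 0.09548314043962426 seat [0.60417807 0.00210411 0.01      ]
```

```bash
python3 - <<'E'
from h import *
S=np.load("scene0.npz");T=np.load("top0.npz")
for n,Z in(("top",T),("scene",S)):
    P=depthpts(n,Z['d']).reshape(-1,3);P=P[np.isfinite(P[:,2])]
    print(n,'rows x 0..0.9, cols y .7..-.4')
    for x in np.arange(0,.9,.1):
        print('%.1f'%x,end=' ')
        for y in np.arange(.7,-.45,-.1):
            s=P[(P[:,0]>=x)&(P[:,0]<x+.1)&(P[:,1]<=y)&(P[:,1]>y-.1)]
            print('%5.2f'%s[:,2].max() if len(s) else '  -  ',end=' ')
        print()
print(proj('top',[[0.23,.58,.22]]),proj('scene',[[0.23,.58,.22]]))
E
```

```text
top rows x 0..0.9, cols y .7..-.4
0.0   -     -     -     -     -   -0.28   -     -     -     -     -     -   
0.1   -     -     -     -     -    0.01  0.01  0.01  0.13  0.08   -     -   
0.2  0.04  0.23  0.03  0.04  0.04  0.03  0.03  0.01  0.25  0.33  0.33   -   
0.3  0.12  0.12  0.04  0.04  0.04  0.03  0.03  0.02  0.02  0.02  0.00   -   
0.4  0.12  0.11  0.12  0.03  0.03  0.03  0.03  0.02  0.02  0.01  0.00   -   
0.5  0.12  0.12  0.12  0.04  0.03  0.03  0.11  0.11  0.06  0.01  0.01   -   
0.6  0.03  0.04  0.04  0.06  0.06  0.03  0.11  0.11  0.11  0.01  0.01   -   
0.7  0.10  0.10  0.03  0.03  0.12  0.05  0.05  0.05  0.05  0.01  0.00   -   
0.8  0.11  0.34  0.34  0.28  0.37  0.37  0.34  0.28  0.28  0.28  0.00   -   
scene rows x 0..0.9, cols y .7..-.4
0.0   -   -0.89 -0.89   -     -    0.00  0.19  0.33  0.02   -     -     -   
0.1  0.49  0.49  0.34   -     -    0.00  0.01  0.32  0.28  0.28   -     -   
0.2  0.33  0.49  0.34  0.04  0.04  0.03  0.03  0.00  0.27  0.33  0.33   -   
0.3  0.12  0.12  0.11  0.03  0.04  0.03  0.03  0.02  0.02  0.02  0.00   -   
0.4  0.12  0.11  0.12  0.02  0.03  0.03  0.03  0.02  0.02  0.00  0.00   -   
0.5  0.12  0.11  0.11  0.04  0.03  0.02  0.10  0.10  0.07  0.00  0.00   -   
0.6  0.02  0.04  0.04  0.06  0.06  0.02  0.10  0.10  0.10  0.00  0.00   -   
0.7  0.10  0.09  0.02  0.02  0.12  0.05  0.05  0.05  0.05  0.00  0.00   -   
0.8  0.39  0.38  0.38  0.28  0.49  0.37  0.49  0.49  0.50  0.50  0.00   -   
[[-28.24339632 410.4596539 ]] [[ 79.05110909 108.84331566]]
```

```bash
python3 - <<'E'
from h import *
S=np.load("scene0.npz");P=depthpts('scene',S['d'])
print(proj('scene',[[0,0,0],[0,0,.2],[0,0,.4],[.2,0,0]]))
for uv in[(175,205),(110,240),(150,250),(20,210),(40,320),(65,50),(220,360),(162,190),(190,225),(160,260),(118,220),(130,270),(10,350)]: print(uv,P[uv[1],uv[0]].round(3))
E
```

```text
[[   4.51401553  341.53863421]
 [ -44.76783371  239.19998972]
 [-109.21094656   92.64755862]
 [ 128.03668543  300.3291086 ]]
(175, 205) [ 0.233 -0.303  0.332]
(110, 240) [ 0.183 -0.209  0.259]
(150, 250) [0.271 0.096 0.029]
(20, 210) [ 0.094 -0.056  0.247]
(40, 320) [ 0.064 -0.03   0.044]
(65, 50) [0.225 0.526 0.378]
(220, 360) [ 0.29  -0.214  0.009]
(162, 190) [ 0.232 -0.268  0.332]
(190, 225) [ 0.238 -0.325  0.322]
(160, 260) [0.286 0.089 0.003]
(118, 220) [ 0.197 -0.185  0.267]
(130, 270) [ 0.194 -0.226  0.225]
(10, 350) [ 0.02  -0.07   0.039]
```

```bash
cat >> h.py <<'E'
def yaw(o): 
    y=R.from_quat(o['tool_rot']).as_matrix()[:,1]; return np.arctan2(y[1],y[0])
def go(tg,base=None):
    """shift in tool axes [cm] and spin to (x,y,z,yaw); base=(pos,yaw) commanded"""
    o=robot.get_obs(); p,y=(o['position'],yaw(o)) if base is None else (np.array(base[:3]),base[3])
    M=np.array([[np.sin(y)*-1,np.cos(y),0],[np.cos(y),np.sin(y),0],[0,0,-1]])  # rows: tool x,y,z (pointing down)
    for t in tg:
        s=M@(np.array(t[:3])-p)*100; d=(t[3]-y+np.pi)%(2*np.pi)-np.pi
        print(s.round(2),round(-d,3))
def st():
    o=robot.get_obs(); print('t',o['time'],'p',o['position'].round(4),'yaw',round(yaw(o),3),'R\n',R.from_quat(o['tool_rot']).as_matrix().round(3),'f',o['ft_force'].round(2),'m',o['moment'].round(3),'w',round(o['grip_width'],4),'q',o['q'].round(2))
E
python3 -c "
from h import *
st(); go([(.62,-.1755,.15,.0955)])"
```

```text
t 0.1 p [0.2296 0.5806 0.2217] yaw 1.194 R
 [[-0.93   0.368 -0.001]
 [ 0.368  0.93  -0.002]
 [ 0.    -0.002 -1.   ]] f [0.37 0.65 0.01] m [ 0.016  0.049 -0.04 ] w 0.0868 q [ 1.02  0.53  1.43 -0.    1.18 -0.18]
[-64.12 -55.94   7.17] 1.098
```

Request:
arm_command([
  [-4.5,-3.9,0,0.08,6],
  [-9,-7.8,0,0.16,4],
  [-13.5,-11.7,0,0.24,4],
  [-18,-15.6,0,0.32,4],
  [-22.5,-19.5,0,0.4,4],
], newtons=10)

```text
time: 0.72
position: [0.3679, 0.3153, 0.2224]
tool_rot: [0.38, 0.925, -0.0, 0.0]
ft_force: [0.0, 0.2, -0.2]
grip_width: 0.0455
```

```bash
python3 -c "
from h import *
st(); go([(.62,-.1755,.15,.0955)])"
```

```text
t 0.725 p [0.3679 0.3153 0.2224] yaw 0.792 R
 [[-0.712  0.703  0.   ]
 [ 0.703  0.712 -0.   ]
 [-0.    -0.    -1.   ]] f [ 0.04  0.19 -0.18] m [-0.042  0.009 -0.012] w 0.0455 q [ 0.48  0.34  1.78 -0.    1.03 -0.31]
[-52.42 -17.21   7.24] 0.696
```

Request:
arm_command([
  [-5.8,-1.9,0,0.12,4],
  [-11.6,-3.8,0,0.24,4],
  [-17.4,-5.7,0,0.36,4],
  [-23.2,-7.6,0,0.48,4],
  [-29,-9.5,0,0.6,4],
])

```text
time: 1.35
position: [0.5081, 0.0441, 0.2224]
tool_rot: [0.637, 0.771, 0.0, -0.0]
ft_force: [1.2, 0.3, 0.0]
grip_width: 0.0402
```

```bash
python3 -c "
from h import *
st(); go([(.62,-.1755,.15,.0955)])"
```

```text
t 1.35 p [0.5081 0.0441 0.2224] yaw 0.19 R
 [[-0.189  0.982 -0.   ]
 [ 0.982  0.189  0.   ]
 [ 0.    -0.    -1.   ]] f [1.21 0.28 0.05] m [-0.056  0.043 -0.012] w 0.0402 q [-0.13  0.37  1.72  0.    1.05 -0.32]
[-23.68   6.85   7.24] 0.094
```

Request:
arm_command([
  [-5.7,1.7,0,0.03,4],
  [-11.4,3.4,1,0.06,4],
  [-17.1,5.1,2.5,0.094,4],
  [-21.5,6.3,4.5,0.094,4],
  [-23.7,6.9,6,0.094,4],
])

```text
time: 1.98
position: [0.6213, -0.1755, 0.161]
tool_rot: [0.672, 0.741, -0.0, -0.0]
ft_force: [1.2, 0.1, 0.6]
grip_width: 0.0399
```

```bash
python3 -c "
from h import *
st(); go([(.62,-.1755,.13,.0955)])
shot('top','t1',(300,140,440,245),5);shot('scene','s1',(250,100,450,280),4)
print(proj('top',[robot.get_obs()['position']]))"
```

```text
t 1.975 p [ 0.6213 -0.1755  0.161 ] yaw 0.098 R
 [[-0.098  0.995 -0.001]
 [ 0.995  0.098  0.   ]
 [ 0.    -0.001 -1.   ]] f [1.21 0.12 0.64] m [-0.044  0.028  0.011] w 0.0399 q [-0.45  0.62  1.43 -0.    1.08 -0.55]
[ 0.01 -0.13  3.1 ] 0.002
[[388.81870352 185.88717154]]
```

View pics/t1.png

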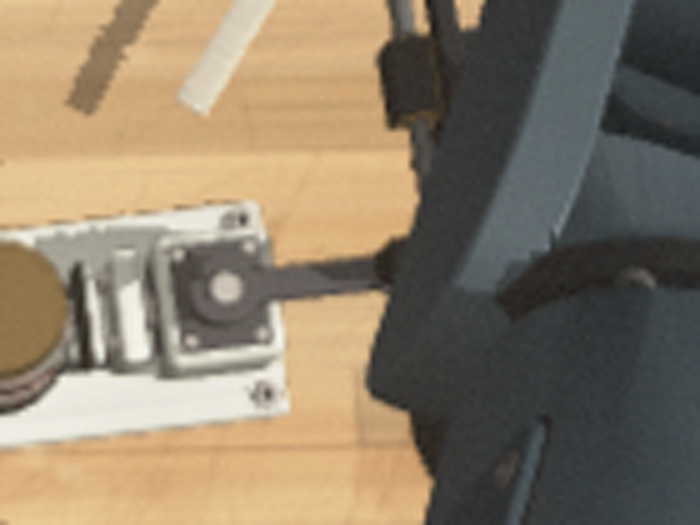

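View pics/s1.png

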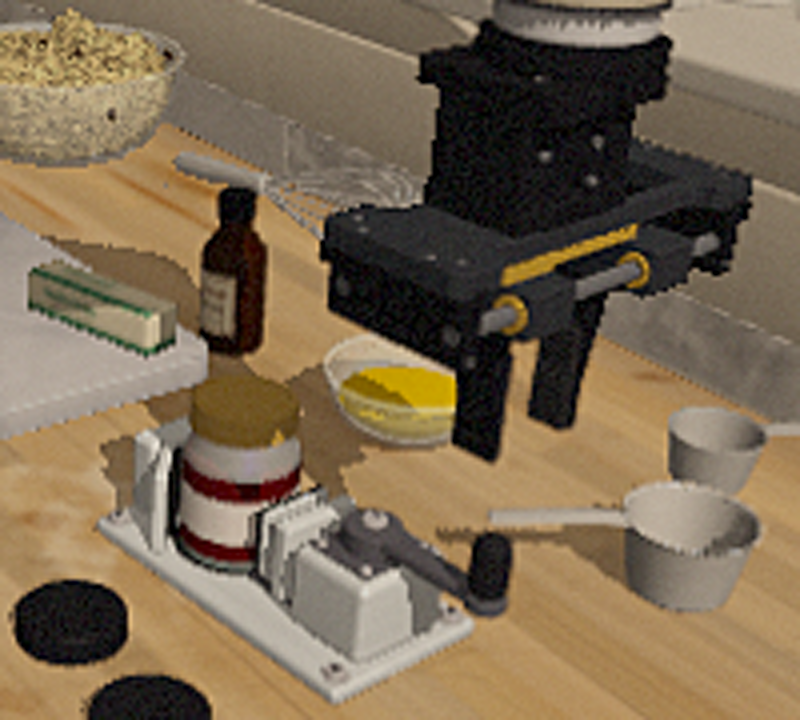

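The top view is hidden by the arm. In the scene view the open fingers hang above the grip at crop (490,570), and nothing else is in the way. Descending.

Request:
arm_command([
  [0,-0.1,3,0,4],
  [0,-0.1,6,0,4],
  [0,-0.1,7.5,0,4],
  [0,-0.1,8,0,4],
  [0,-0.1,8,0,4],
])

```text
time: 2.7
position: [0.6204, -0.1729, 0.0832]
tool_rot: [0.671, 0.742, 0.0, 0.0]
ft_force: [-0.5, 0.0, -0.1]
grip_width: 0.04
```

```bash
python3 -c "
from h import *
st()
shot('scene','s2',(310,170,430,280),6)"
```

```text
t 2.7 p [ 0.6204 -0.1729  0.0832] yaw 0.101 R
 [[-0.1    0.995  0.001]
 [ 0.995  0.1   -0.   ]
 [-0.     0.001 -1.   ]] f [-0.52  0.02 -0.1 ] m [-0.09   0.096  0.019] w 0.04 q [-0.45  0.72  1.49  0.    0.93 -0.55]
```

View pics/s2.png

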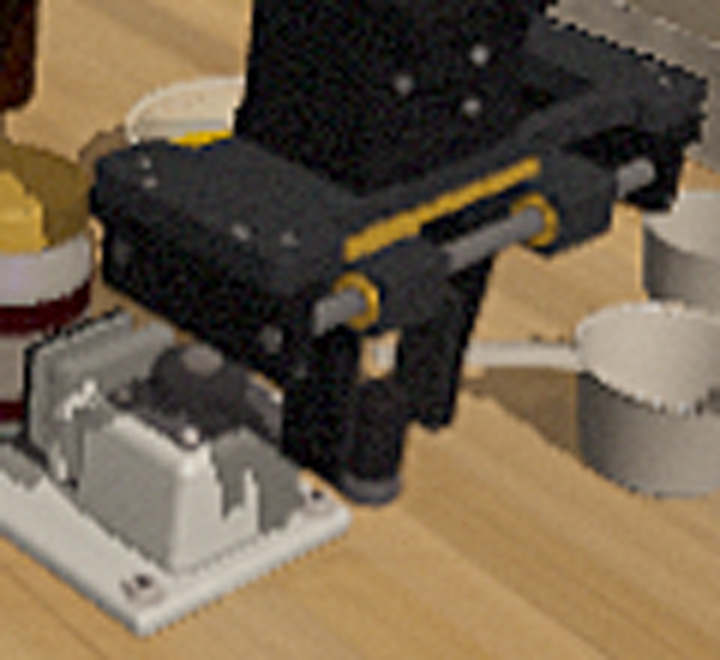

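The grip (crop px 378,430) stands between the two fingers. Closing.

Request:
arm_command([
  [0,0,0,0,1.5],
  [0,0,0,0,1.5],
  [0,0,0,0,1.5],
  [0,0,0,0,1.5],
], newtons=12)

```text
time: 3.25
position: [0.6211, -0.1737, 0.0832]
tool_rot: [0.671, 0.741, 0.001, 0.001]
ft_force: [1.0, 0.2, 1.5]
grip_width: 0.0194
```

```bash
python3 -c "
from h import *
st()
o=robot.get_obs();px,py=.613,-.101
y0=.098
for k,base in ((0,None),):
  T=[]
  for i in range(1,11):
    a=i*.16
    g=np.array([.0071,-.0725]); g=g*.075/np.linalg.norm(g)
    c,s=np.cos(-a),np.sin(-a)
    T.append((px+c*g[0]-s*g[1],py+s*g[0]+c*g[1],.081,y0-a))
  go(T[:5],(.6203,-.1745,.081,.098)); go(T[5:],T[4]); print(np.round(T,3))
"
```

```text
t 3.25 p [ 0.6211 -0.1737  0.0832] yaw 0.1 R
 [[-0.1    0.995  0.002]
 [ 0.995  0.1   -0.001]
 [-0.001  0.002 -1.   ]] f [1.04 0.19 1.49] m [-0.048 -0.306  0.037] w 0.0194 q [-0.45  0.72  1.49  0.    0.93 -0.55]
[-0.02 -1.21  0.  ] 0.16
[ 0.27 -2.37  0.  ] 0.32
[ 0.74 -3.47  0.  ] 0.48
[ 1.37 -4.49  0.  ] 0.64
[ 2.16 -5.39  0.  ] 0.8
[ 0.1  -1.19  0.  ] 0.16
[ 0.38 -2.36  0.  ] 0.32
[ 0.85 -3.46  0.  ] 0.48
[ 1.49 -4.48  0.  ] 0.64
[ 2.28 -5.38  0.  ] 0.8
[[ 0.608 -0.176  0.081 -0.062]
 [ 0.596 -0.174  0.081 -0.222]
 [ 0.585 -0.171  0.081 -0.382]
 [ 0.574 -0.165  0.081 -0.542]
 [ 0.565 -0.158  0.081 -0.702]
 [ 0.556 -0.15   0.081 -0.862]
 [ 0.549 -0.14   0.081 -1.022]
 [ 0.544 -0.129  0.081 -1.182]
 [ 0.54  -0.118  0.081 -1.342]
 [ 0.538 -0.106  0.081 -1.502]]
```

Request:
arm_command([
  [0.1,-1.2,0,0.16,1.5],
  [0.4,-2.4,0,0.32,1.5],
  [0.85,-3.45,0,0.48,1.5],
  [1.5,-4.5,0,0.64,1.5],
  [2.3,-5.4,0,0.8,1.5],
])

```text
time: 3.88
position: [0.5667, -0.1559, 0.0833]
tool_rot: [0.908, 0.419, 0.003, 0.002]
ft_force: [6.8, 3.6, -0.5]
grip_width: 0.0194
```

```bash
python3 -c "
from h import *
st()"
```

```text
t 3.875 p [ 0.5667 -0.1559  0.0833] yaw -0.706 R
 [[ 0.649  0.761  0.007]
 [ 0.761 -0.649 -0.001]
 [ 0.004  0.006 -1.   ]] f [ 6.79  3.56 -0.48] m [ 0.495 -1.142  0.114] w 0.0194 q [-0.46  0.66  1.65  0.    0.82  0.24]
```

Request:
arm_command([
  [0.1,-1.2,0,0.16,1.5],
  [0.4,-2.4,0,0.32,1.5],
  [0.85,-3.45,0,0.48,1.5],
  [1.5,-4.5,0,0.64,1.5],
  [2.3,-5.4,0,0.8,1.5],
])

```text
time: 4.5
position: [0.5416, -0.1057, 0.0834]
tool_rot: [0.999, 0.034, 0.005, 0.003]
ft_force: [3.3, -24.1, -8.2]
grip_width: 0.0202
```

```bash
python3 -c "
from h import *
st();shot('scene','s3',(290,160,410,270),6)"
```

```text
t 4.5 p [ 0.5416 -0.1057  0.0834] yaw -1.503 R
 [[ 0.998  0.067  0.009]
 [ 0.067 -0.998 -0.006]
 [ 0.009  0.007 -1.   ]] f [  3.32 -24.08  -8.22] m [-4.162 -0.329  0.   ] w 0.0202 q [-0.39  0.63  1.74 -0.    0.76  1.11]
```

View pics/s3.png

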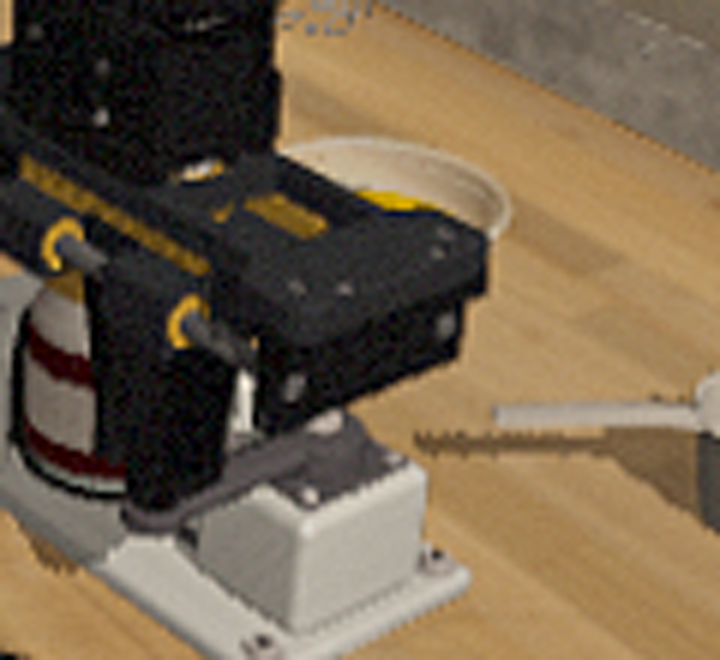

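The bar now points toward the robot, and the 24 N reaction shows the handle is at its stop. Releasing and lifting.

Request:
arm_command([
  [0,0.15,0,0,1.5],
  [0,0.2,0,0,4],
  [0,0.2,0,0,4.5],
  [0,0.2,-2.5,0,4.5],
  [0,0.2,-8,0,4.5],
])

```text
time: 5.18
position: [0.5348, -0.1045, 0.1609]
tool_rot: [0.999, 0.035, -0.004, -0.002]
ft_force: [1.6, 0.4, 0.9]
grip_width: 0.0435
```

```bash
python3 -c "
from h import *
st()
p,d=shot('scene','s4',(260,160,400,270),5);np.savez('scene4.npz',p=p,d=d)
p,d=shot('top','t4',(255,150,405,250),5);np.savez('top4.npz',p=p,d=d)"
```

```text
t 5.175 p [ 0.5348 -0.1045  0.1609] yaw -1.5 R
 [[ 0.997  0.071 -0.008]
 [ 0.071 -0.997  0.003]
 [-0.008 -0.004 -1.   ]] f [1.57 0.45 0.86] m [-0.073  0.117  0.049] w 0.0435 q [-0.4   0.51  1.69 -0.    0.95  1.1 ]
```

View pics/s4.png

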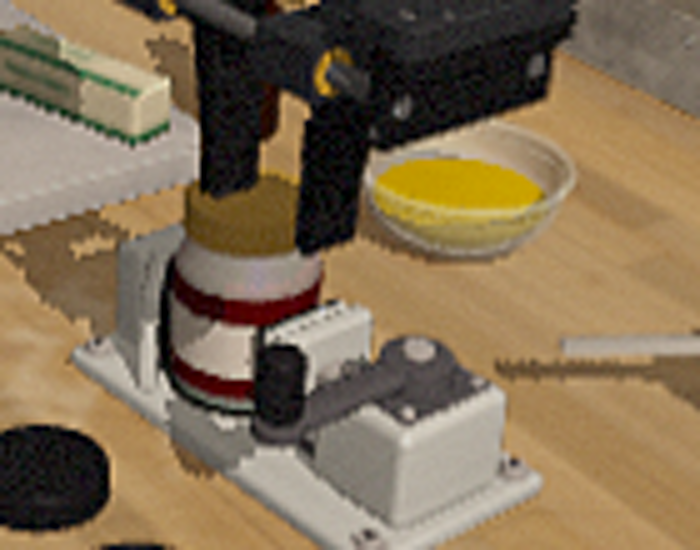

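View pics/t4.png

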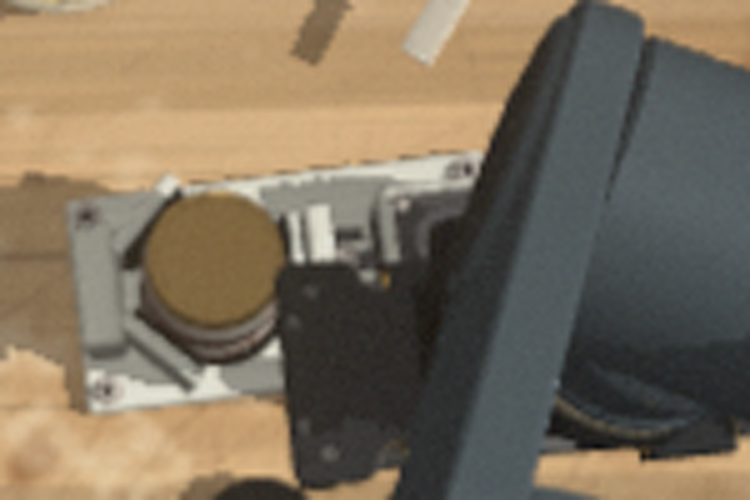

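The handle stayed on: in the scene crop the bar runs from the pivot (415,350) to the grip (280,390), along clamp −x, and the sliding jaw has closed. Now to re-measure the lid.

```bash
python3 - <<'E'
from h import *
T=np.load("top4.npz");T0=np.load("top0.npz")
for Z in(T0,T):
    p=Z['p'];hsv=cv2.cvtColor(p,cv2.COLOR_RGB2HSV)
    P=depthpts('top',Z['d']);k=(abs(P[...,2]-.102)<.006)&(abs(P[...,0]-.604)<.045)&(P[...,1]>-.027)&(P[...,1]<.05)
    k=k.astype('uint8');c=max(cv2.findContours(k,0,2)[0],key=cv2.contourArea)
    s=P[k>0];print(s.mean(0).round(4),s.min(0).round(4),s.max(0).round(4))
    (cx,cy),r=cv2.minEnclosingCircle(c);print(cx,cy,r,plane('top',[[cx,cy]],.102).round(4))
    e=cv2.fitEllipse(c);print(e,plane('top',[e[0]],.102).round(4))
go([(.604,.005,.16,-.75),(.604,.005,.081,-.75)])
E
```

```text
[0.605  0.0014 0.1024] [ 0.5762 -0.0261  0.0963] [0.6353 0.03   0.1069]
299.52325439453125 200.8023223876953 13.810660362243652 [[0.605 0.001 0.102]]
((299.5524597167969, 200.80052185058594), (26.65681266784668, 27.0362606048584), 103.25225830078125) [[0.605  0.0009 0.102 ]]
[0.6047 0.0046 0.1024] [ 0.5764 -0.0238  0.0963] [0.6334 0.0323 0.107 ]
298.0 201.0 13.601571083068848 [[0.6046 0.0043 0.102 ]]
((297.8282775878906, 200.912353515625), (26.16212272644043, 26.836769104003906), 16.59654998779297) [[0.6048 0.0046 0.102 ]]
[  7.12 -10.68   0.74] -0.75
[  7.12 -10.68   8.64] -0.75
```

Request:
arm_command([
  [2.4,-3.6,0,-0.18,8.5],
  [4.8,-7.2,0,-0.36,8.5],
  [7.1,-10.7,0,-0.54,8.5],
  [7.1,-10.7,0,-0.72,8.5],
  [7.1,-10.7,0,-0.75,8.5],
])

```text
time: 5.9
position: [0.5998, 0.007, 0.1615]
tool_rot: [0.917, 0.399, -0.001, -0.001]
ft_force: [0.6, -0.4, -0.6]
grip_width: 0.0827
```

```bash
python3 -c "
from h import *
st();go([(.6045,.005,.081,-.75)])
shot('scene','s5',(260,120,400,260),4)"
```

```text
t 5.9 p [0.5998 0.007  0.1615] yaw -0.749 R
 [[ 0.681  0.732 -0.003]
 [ 0.732 -0.681  0.   ]
 [-0.002 -0.002 -1.   ]] f [ 0.59 -0.41 -0.65] m [-0.071  0.127 -0.043] w 0.0827 q [-0.17  0.57  1.55 -0.    1.02  0.58]
[0.17 0.48 8.05] 0.001
```

View pics/s5.png

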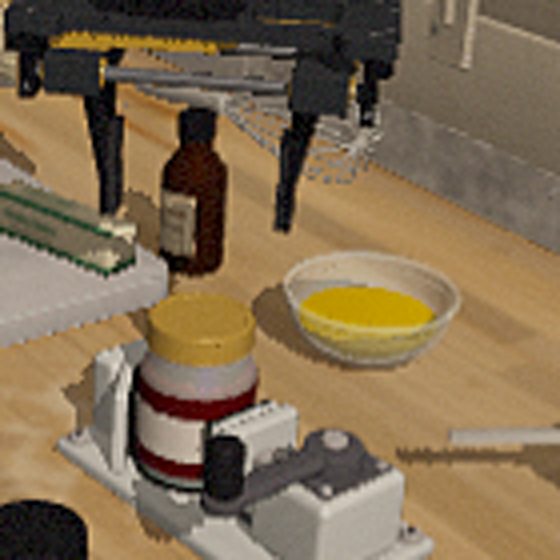

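The fingers straddle the lid above it. Descending partway, then checking the centring.

Request:
arm_command([
  [0.2,0.5,2,0,8.7],
  [0.2,0.5,4,0,8.7],
  [0.2,0.5,4.5,0,8.7],
  [0.2,0.5,4.5,0,8.7],
])

```text
time: 6.45
position: [0.6055, 0.0039, 0.1166]
tool_rot: [0.917, 0.398, -0.001, -0.0]
ft_force: [0.1, 0.4, -0.1]
grip_width: 0.0868
```

```bash
python3 -c "
from h import *
st();go([(.6045,.005,.081,-.75)])"
```

```text
t 6.45 p [0.6055 0.0039 0.1166] yaw -0.751 R
 [[ 0.683  0.731 -0.002]
 [ 0.731 -0.683  0.   ]
 [-0.001 -0.001 -1.   ]] f [ 0.06  0.4  -0.1 ] m [-0.048  0.061  0.044] w 0.0868 q [-0.18  0.64  1.57 -0.    0.93  0.57]
[ 0.01 -0.15  3.56] -0.001
```

Request:
arm_command([
  [0,-0.1,1.5,0,8.7],
  [0,-0.1,3,0,8.7],
  [0,-0.1,3.6,0,8.0],
  [0,-0.1,3.6,0,7.2],
  [0,-0.1,3.6,0,6.6],
])

```text
time: 7.08
position: [0.6055, 0.005, 0.0818]
tool_rot: [0.917, 0.399, 0.0, 0.0]
ft_force: [0.1, 0.1, 0.5]
grip_width: 0.07
```

```bash
python3 -c "
from h import *
st();go([(.6045,.005,.081,-.75)])
shot('scene','s6',(260,140,400,260),5)"
```

```text
t 7.075 p [0.6055 0.005  0.0818] yaw -0.75 R
 [[ 0.682  0.732  0.001]
 [ 0.732 -0.682 -0.   ]
 [ 0.     0.001 -1.   ]] f [0.13 0.07 0.45] m [-0.064  0.143  0.028] w 0.07 q [-0.18  0.69  1.6  -0.    0.86  0.57]
[-0.07 -0.07  0.08] 0.0
```

View pics/s6.png

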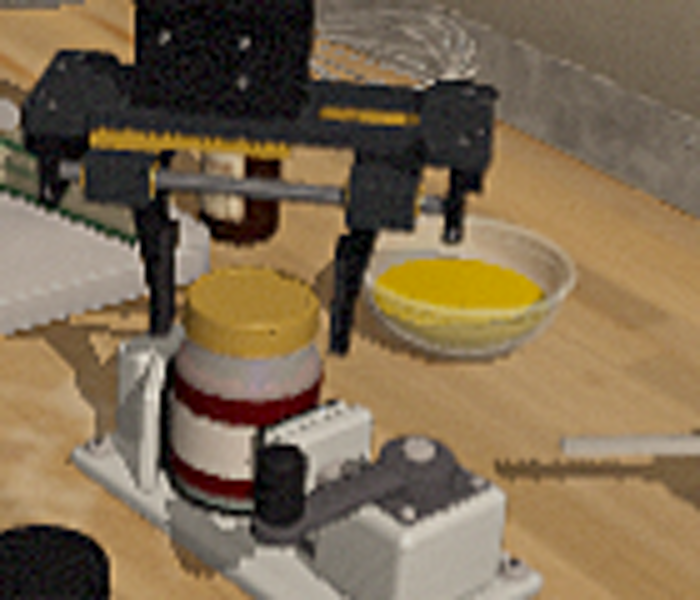

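Both fingers are beside the lid at the right height. Closing softly first, to feel how well it's centred.

Request:
arm_command([
  [-0.05,0,0,0,6.0],
  [-0.05,0,0,0,5.6],
  [-0.05,0,0,0,5.6],
  [-0.05,0,0,0,5.6],
], newtons=6)

```text
time: 7.62
position: [0.605, 0.0047, 0.0819]
tool_rot: [0.917, 0.399, 0.0, 0.0]
ft_force: [-1.2, 0.2, 2.7]
grip_width: 0.0607
```

```bash
python3 -c "
from h import *
st()"
```

```text
t 7.625 p [0.605  0.0047 0.0819] yaw -0.75 R
 [[ 0.682  0.732  0.   ]
 [ 0.732 -0.682 -0.   ]
 [ 0.     0.    -1.   ]] f [-1.16  0.2   2.75] m [0.01  0.217 0.022] w 0.0607 q [-0.18  0.69  1.6   0.    0.86  0.57]
```

Request:
arm_command([
  [0,0,0,0,5.0],
  [0,0,0,0,5.0],
  [0,0,0,0,5.0],
], newtons=40)

```text
time: 8.0
position: [0.605, 0.0047, 0.0818]
tool_rot: [0.917, 0.399, 0.0, 0.0]
ft_force: [-1.0, 0.2, 5.4]
grip_width: 0.059
```

```bash
python3 -c "
from h import *
st()"
```

```text
t 8.0 p [0.605  0.0047 0.0818] yaw -0.75 R
 [[ 0.682  0.732  0.   ]
 [ 0.732 -0.682 -0.   ]
 [ 0.     0.    -1.   ]] f [-0.96  0.15  5.44] m [-0.009  0.294 -0.031] w 0.059 q [-0.18  0.69  1.6   0.    0.86  0.57]
```

Request:
arm_command([
  [0,0,-0.02,-0.08,5.0],
  [0,0,-0.04,-0.16,5.0],
  [0,0,-0.06,-0.24,5.0],
  [0,0,-0.09,-0.32,5.0],
  [0,0,-0.11,-0.4,5.0],
])

```text
time: 8.62
position: [0.6051, 0.0046, 0.0821]
tool_rot: [0.819, 0.573, 0.0, -0.0]
ft_force: [0.3, 0.2, 0.3]
grip_width: 0.0596
```

```bash
python3 -c "
from h import *
st();shot('scene','s7',(260,140,400,260),5)"
```

```text
t 8.625 p [0.6051 0.0046 0.0821] yaw -0.35 R
 [[ 0.342  0.94   0.   ]
 [ 0.94  -0.342  0.001]
 [ 0.001  0.    -1.   ]] f [0.29 0.21 0.3 ] m [-0.087 -0.024 -0.391] w 0.0596 q [-0.18  0.69  1.6   0.    0.86  0.17]
```

View pics/s7.png

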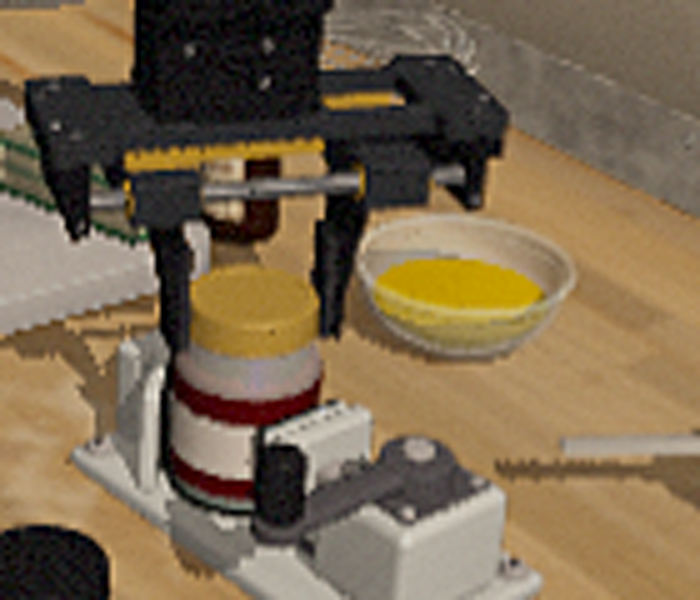

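Request:
arm_command([
  [0,0,-0.02,-0.08,5.0],
  [0,0,-0.05,-0.16,5.0],
  [0,0,-0.07,-0.24,5.0],
  [0,0,-0.09,-0.32,5.0],
  [0,0,-0.11,-0.4,5.0],
])

```text
time: 9.3
position: [0.6052, 0.0046, 0.0837]
tool_rot: [0.689, 0.725, 0.0, 0.0]
ft_force: [0.1, -0.2, 1.5]
grip_width: 0.0592
```

```bash
python3 -c "
from h import *
st()"
```

```text
t 9.3 p [0.6052 0.0046 0.0837] yaw 0.05 R
 [[-0.05   0.999  0.001]
 [ 0.999  0.05   0.   ]
 [ 0.     0.001 -1.   ]] f [ 0.08 -0.17  1.54] m [ 0.013 -0.011 -0.301] w 0.0592 q [-0.18  0.68  1.59  0.    0.86 -0.23]
```

Request:
arm_command([
  [0,0,-0.02,-0.08,5.0],
  [0,0,-0.04,-0.16,5.0],
  [0,0,-0.05,-0.24,5.0],
  [0,0,-0.05,-0.32,5.0],
  [0,0,-0.05,-0.4,5.0],
])

```text
time: 9.93
position: [0.6053, 0.0046, 0.0841]
tool_rot: [0.531, 0.847, 0.0, 0.0]
ft_force: [0.2, 0.6, 1.3]
grip_width: 0.0596
```

```bash
python3 -c "
from h import *
st();shot('scene','s8',(260,140,400,260),5)"
```

```text
t 9.925 p [0.6053 0.0046 0.0841] yaw 0.451 R
 [[-0.436  0.9    0.001]
 [ 0.9    0.436 -0.   ]
 [-0.     0.001 -1.   ]] f [0.19 0.61 1.34] m [ 0.096 -0.092 -0.116] w 0.0596 q [-0.18  0.68  1.59  0.    0.86 -0.63]
```

View pics/s8.png

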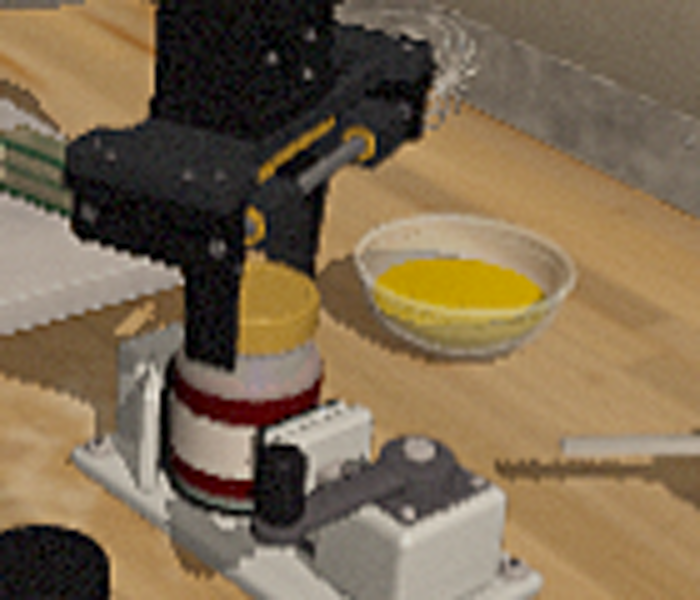

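The moment fell from −0.39 to −0.12 N m after 1.2 rad, and the jar label hasn't moved. Lifting gently while watching the force.

Request:
arm_command([
  [0,0,-0.1,0,5.0],
  [0,0,-0.2,0,5.0],
  [0,0,-0.3,0,5.0],
])

```text
time: 10.35
position: [0.6051, 0.0046, 0.0871]
tool_rot: [0.532, 0.847, 0.0, 0.0]
ft_force: [2.6, -0.0, -1.5]
grip_width: 0.0591
```

```bash
python3 -c "
from h import *
st()"
```

```text
t 10.35 p [0.6051 0.0046 0.0871] yaw 0.449 R
 [[-0.434  0.901  0.   ]
 [ 0.901  0.434 -0.   ]
 [-0.     0.    -1.   ]] f [ 2.64 -0.02 -1.48] m [-0.032 -0.329 -0.012] w 0.0591 q [-0.18  0.68  1.59 -0.    0.87 -0.63]
```

Request:
arm_command([
  [0,0,-0.4,0,5.0],
  [0,0,-0.9,0,5.0],
  [0,0,-1.6,0,5.0],
  [0,0,-2.3,0,5.0],
  [0,0,-2.8,0,5.0],
])

```text
time: 10.98
position: [0.605, 0.0046, 0.116]
tool_rot: [0.532, 0.847, 0.0, 0.0]
ft_force: [0.7, -0.2, -0.1]
grip_width: 0.0596
```

Request:
arm_command([
  [0,0,0,0,5.0],
  [0,0,0,0,5.0],
  [0,0,0,0,5.0],
])

```text
time: 11.35
position: [0.6046, 0.0047, 0.1149]
tool_rot: [0.532, 0.847, -0.0, -0.0]
ft_force: [0.6, -0.2, -0.6]
grip_width: 0.0595
```

```bash
python3 - <<'E'
from h import *
st()
p,d=shot('scene','s9',(250,120,410,260),5)
p2,d2=shot('top','t9')
from h import *
P=depthpts('scene',d)
for n,pp,dd in(('scene',p,d),('top',p2,d2)):
    P=depthpts(n,dd)
    hsv=cv2.cvtColor(pp,cv2.COLOR_RGB2HSV)
    k=(cv2.inRange(hsv,(15,110,60),(28,255,255))>0)&(abs(P[...,0]-.605)<.045)&(abs(P[...,1])<.045)&(P[...,2]>.09)
    if k.sum()>10: s=P[k];print(n,k.sum(),s.min(0).round(3),s.max(0).round(3),s.mean(0).round(3))
E
```

```text
t 11.35 p [0.6046 0.0047 0.1149] yaw 0.45 R
 [[-0.435  0.9   -0.001]
 [ 0.9    0.435  0.   ]
 [ 0.    -0.001 -1.   ]] f [ 0.56 -0.18 -0.57] m [-0.012  0.057  0.029] w 0.0595 q [-0.18  0.64  1.58  0.    0.93 -0.63]
scene 365 [ 0.565 -0.041  0.094] [0.65  0.028 0.376] [ 0.609 -0.011  0.154]
```

View pics/s9.png

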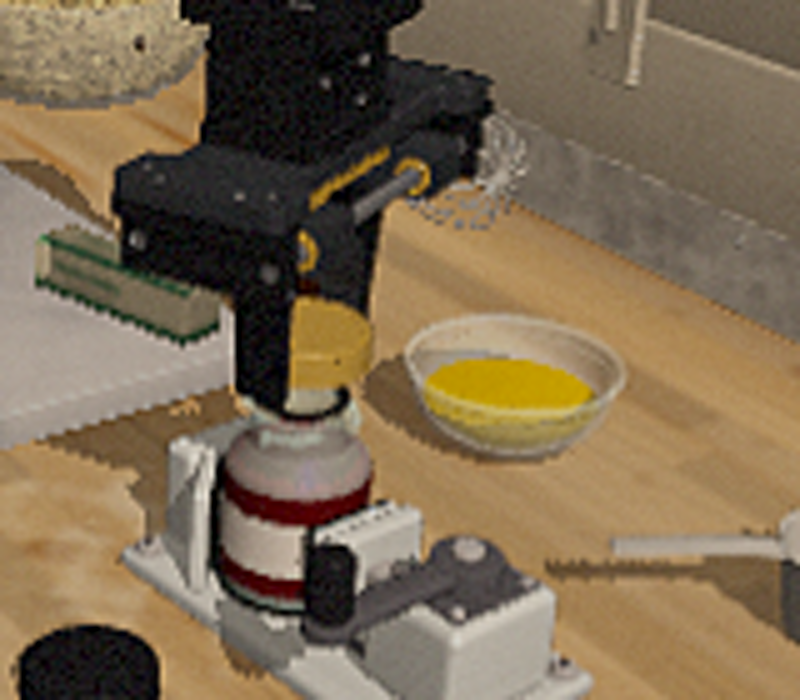

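View pics/t9.png

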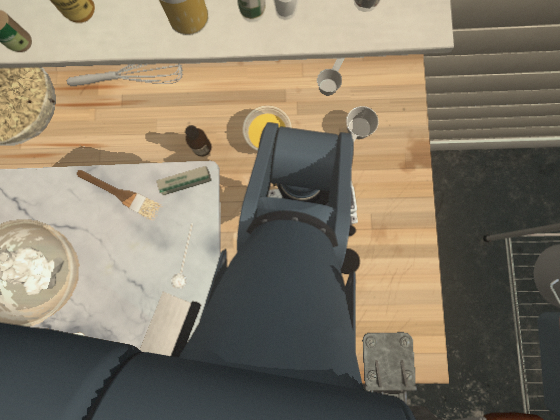

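```bash
python3 - <<'E'
from h import *
a=np.linspace(0,2*np.pi,72,endpoint=False)
def circ(z,r,c=(.6046,.0047)): return proj('scene',np.c_[c[0]+r*np.cos(a),c[1]+r*np.sin(a),0*a+z])
for nm,z,r in(('lidbot .1197',.1197,.03),('lidtop',.1352,.03),('rim',.098,.023),('seal',.102,.023)):
    q=circ(z,r); q=(q-[250,120])*5; print(nm,q.min(0).round(),q.max(0).round())
E
```

```text
lidbot .1197 [232. 328.] [371. 390.]
lidtop [233. 296.] [374. 357.]
rim [247. 379.] [352. 428.]
seal [247. 371.] [353. 419.]
```

The picture matches the expected geometry. The lid's top and lower edges are at crop rows 296 and 388 (predicted 296 and 390), and the seal's front edge is at about 418 (predicted 419). That puts the lid about 2 cm above the rim, level and centred.

```bash
python3 -c "
from rig import robot
print(robot.hand_in())"
```

```text
the job is handed in; nothing more can be done
None
```

I clamped the jar, unscrewed the gold lid and lifted it off, then handed the job in after about 11.5 s. The gripper is still holding the lid above the open jar.

- **Clamp:** I swung the handle clockwise to its stop, where I felt about 24 N of reaction. It stayed on after I let go.
- **Unscrewing:** I gripped the lid with 40 N and turned it 1.2 rad anticlockwise. The turning moment fell from 0.39 to 0.12 N m, and the jar's label did not move. The lid has no mark, so I judged its turn from the hand angle and this drop.
- **Lifting:** The vertical force stayed within about 1.5 N, so nothing was forced.
- **Final position:** The tool is level and within 1 mm of the jar's measured axis. The lid's edges match the predicted picture within about 2 enlarged pixels. That puts its lower edge about 22 mm above the glass rim and 18 mm above the seal. The jar was standing clamped in the last picture.
- **Disagreement:** The two cameras differed by about 5 mm in y. Where the grip met the fingers agreed with the top camera, so I used that one.
- **Not checked:** At the end the arm hid the clamp area from the top camera, so the last checks came from the scene camera alone. The bystanders and the black discs were not touched, but I did not measure them again.

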